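# Gauge the stem guide of a valve cover and show the blued tip

## Task

Check the stem guide of the valve cover: lift the yellow dust cap off the guide tube and put it in the blue parts tray, then take the gauge rod from its cradle and lower it, blue tip first, gently into the tube until its brass collar sits down on the tube's mouth. Draw it out again and hold the rod up steady and level (horizontal), every part of it at least 20 cm above the bench, so that the witness marks on the blued tip can be read; finish while still holding it like that. Leave the other things on the bench where they are.

Things in the scene. Friction and masses are not known exactly. Their poses are not given: they have to be found in the camera images.
- cover: Grey cast-iron valve cover, fixed on the bench, dish-shaped with the open side up: flange 202 mm wide and 46 mm above the bench, four upright ribs inside it that reach 66 mm above the bench, and in the middle an upright round guide tube, 34 mm outside, bore 16 mm, open at the top, its mouth 115 mm above the bench, the bore 84 mm deep. Origin: centre of the underside, on the tube's axis; z up.
- guide_mouth (a point): Centre of the guide tube's mouth, on the bore axis, 115 mm above the bench (under the dust cap at the start).
- cap: Yellow plastic dust cap, an upside-down cup 43 mm wide and 30 mm high, about 30 g, sitting loosely over the top of the guide tube (skirt 26 mm deep with 1.5 mm play, top 4 mm thick). Origin: centre of its open lower rim; z up through its top (the top is 30 mm above the origin). Lifts straight off.
- tray: Blue open parts tray, fixed, 170 mm (x) by 140 mm (y), 32 mm high, walls 4 mm, floor about 4 mm thick, empty. Origin: centre of its underside.
- cradle: Gauge cradle, fixed: wooden plate 12 mm thick with two steel V-blocks that carry the rod level, its axis 65 mm above the bench. Origin: on the bench right under the rod's collar stop face; x along the rod towards the tip. The V-blocks, 9 mm thick, 48 mm wide, top 69 mm above the bench, stand at x = +45 and -24 mm; the plate ends at x = -40 mm, beyond it the handle overhangs freely.
- rod: Round gauge rod, about 0.19 kg, 188 mm long, level on the cradle. Origin: on its axis at the collar's stop face; x towards the tip. x = 0 to +80 mm: steel shank, 12 mm thick, last 24 mm blued, last 8 mm tapered to 6 mm; -8 to 0: brass collar, 30 mm; -108 to -8: aluminium handle, 20 mm, red end. Balances near x = -8 mm. Gripped at 45 degrees to its axis it can be stood upright and laid level.
- rod_tip (a point): End of the blued tip, on the rod's axis (x = +80 mm).
- rod_grip (a point): Middle of the free part of the handle, on the axis (x = -60 mm): a good place to grip.
- rod_end (a point): Red end of the handle, on the axis (x = -108 mm).
- spring: Bystander: coil spring standing upright, 53 mm wide, 127 mm high. Origin: centre of its foot.
- hammer: Bystander: hammer with dark wooden handle, 260 mm long, lying. Origin: middle, at the bench; x towards the head.
- driver_green: Bystander: screwdriver with green handle, 200 mm long, lying. Origin: middle, at the bench; x towards the blade.
- driver_orange: Bystander: screwdriver with orange handle, 170 mm long, lying. Origin: middle, at the bench; x towards the blade.
- wrench: Bystander: flat steel spanner, 190 mm long, 8 mm thick, lying. Origin: middle, at the bench; x towards the open jaw.
- nutrunner: Bystander: red straight power nutrunner, 285 mm long, 51 mm high, lying. Origin: at the bench under its front grip; x towards the socket.
- seat_ring: Bystander: brass ring 64 mm wide, 12 mm high, lying flat. Origin: centre of its underside.
Things that resemble listed ones, but are neither listed nor needed, are in the scene too. What is shaped like the rod but purple is not meant. Of the things shaped like the cap, the yellow one is meant.

How it is judged (in metres and radians):
On the way, in this order (a step that is already met when the one before it is completed fails the run):
1. the dust cap is off the guide, let go and lying in the tray (x of cap in the frame of tray between -0.075 and 0.075 m and y of cap in the frame of tray between -0.06 and 0.06 m and z of cap in the frame of tray between -0.005 and 0.04 m and contact force between the fingers and cap below 0.1 N and linear speed of cap below 0.02 m/s), for 0.2 s.
2. the held rod is in the guide tube, tip down, its collar on the tube's mouth (contact force between the fingers and rod above 1 N and z of rod in the frame of guide_mouth below 0.003 m and z of rod_tip in the frame of guide_mouth below -0.07 m and horizontal distance between each of rod, rod_tip and guide_mouth below 0.005 m and contact force between rod and cover above 0.2 N), for 0.2 s.
3. the held rod is drawn right out of the tube (contact force between the fingers and rod above 1 N and z of rod_tip in the frame of guide_mouth above 0.005 m), for 0.1 s.
At the end, for the whole second after the job is handed in: The fingers hold the gauge rod level (its axis within 10 degrees of horizontal), both its ends at least 195 mm above the bench, at rest and touching nothing else; the dust cap lies in the tray, let go (all of step 1 and contact force between the fingers and rod above 1 N and angle between rod's own x axis and vertical between 1.3958 and 1.7458 rad and height (world z) of each of rod_tip, rod_end above 0.195 m and linear speed of rod below 0.02 m/s and angular speed of rod below 0.15 rad/s and contact force between rod and cover below 0.1 N); the arm keeps its last pose, push and grip.
It fails at once if the rod is rammed or forced in the guide (over 40 N between rod and cover) (contact force between rod and cover above 40 N).
It fails at once if another thing on the bench is disturbed (moved more than 30 mm) (distance of any of spring, hammer, driver_green, driver_orange, wrench, nutrunner, seat_ring from where it was at the start of the episode above 0.03 m).
It also fails if it takes over 72 s, if anything falls off the work surface, if the arm or the gripper's body presses on something with over 40 N, if the wrist force passes 120 N, or if a joint passes its speed limit or range.

## Robot

A 6-joint arm with a two-finger parallel gripper is mounted at the origin on the work surface. World frame = base frame: x ahead of the robot, y to its left, z up, the work surface at z = 0. Lengths are in m, angles in degrees, forces in N, time in s.
With the tool pointing down it reaches from about 0.375 to 0.9 m from the base axis. Payload 3.1 kg.
Tool frame: the origin (TCP) lies at the very end of the fingers, on their centre line; the grasp point (between the pads) lies 19 mm behind it; z points along the fingers, y is the line along which they close (so a half turn about z gives the same grasp; the last joint's range is limited). The gripper opens to 87 mm and grips with 3 to 60 N. Pads are 19 mm wide; open, the fingers measure 117 mm over their backs; the gripper's body (75 mm by 190 mm) begins 51 mm behind the grasp point.
Start: joints at [63.913, 30.224, 82.088, -0, 67.689, -10.227], TCP at [0.171, 0.601, 0.223] pointing down, gripper open.
Joint ranges: [-176.69, 176.69], [-43.24, 126.21], [12.49, 139.97], [-82, 262], [0, 151.66], [-163.58, 163.58]. Speed limits (degrees/s): [159.86, 159.86, 180, 180, 180, 180].

## Interface

Orientations are given as a 3x3 rotation matrix whose columns are the frame's x, y, z axes.
In Python, from rig import * gives the robot as it stands.
- The arm moves only by the tool jog_arm, never from a script. Its arguments are lists of equal length, an entry for each row: "delta_pos": the shift along the world's x, y, z in cm, a list of three; "turn": the turn about the world's z in degrees; "grip": the closure, from 0 (fully open) to 1 (shut). In form: {"delta_pos": [[x, y, z], ...], "turn": [turn, ...], "grip": [grip, ...]}. A call has 1 to 12 rows; each row is the pose to reach, as a shift and turn from the pose commanded when the call began; what a row does not reach only later rows make up. A row lasts 1/8 s, in which the tool goes at most 62.5 mm and 10.7 degrees, less where a joint would pass 70% of its speed; a pose out of reach is approached as far as the arm can. A call with a gripper value outside its range is refused whole. The fingers move at their own pace and stop on an object; the grip force is fixed at half the most. Time passes only in rows, so rows that repeat a pose let the fingers close. It gives the time, the measured TCP pose, the force, the opening and the grip force at its end, in the units of the state.
- read_state(): the state, without advancing time (a new reading comes with each control period).
- capture(name): name is "side" or "top"; returns a dict with "color" (384x512x3 uint8, blue, green, red), "fovy" (degrees; the focal length in pixels is half the picture's height over the tangent of half this angle, whatever the lens; pixels are square), "cx", "cy" (the principal point, pixels), "camera_from_world" (4x4, takes a point from world to camera coordinates). Camera axes: x right, y up, looking along -z (the intrinsics and any distortion apply to the point x, -y, -z); pixel columns grow to the right and rows downward; lengths in m; the calibration is good to about 2 mm. A picture is of the moment at which its call begins. There is no depth.
- hand_in(): hands the job in; it is judged then, once.
The state is a dict: "time_s": time; "joint_positions": joint angles; "qvel": joint speeds; "tau": joint torques, N m; "position": TCP position; "tcp_rot": TCP orientation; "force": force on the tool from outside, world axes, zero at the start; "moment": the same for the moment, N m; "opening": opening from 0.0 (shut) to 1.0 (fully open); "grasp_force": force on a finger pad.
Only numpy, scipy, OpenCV 4.12 (cv2) and the standard library are available. Lean on these libraries where they do the work, as an engineer would, in place of code of your own. Each camera call takes 0.05 s, during which the arm holds its last target. There are 200 camera calls.

## Working session

There is one attempt and no reset: what is moved stays moved. The work goes in short steps, Python scripts to look and compute and a tool call to move; the robot and the scene stay as the last step left them, time stands still between calls to the robot, and variables do not carry over. Pictures are saved under pics/ and viewed, at most 10 in all, crops included, and the job is handed in when it is done.

Besides the shell and the picture viewer there is one more tool, called after "Request:" as name(argument=value, ...) on one line, values as JSON. jog_arm: Moves the arm, as the interface text tells. Its arguments: {"type":"object","properties":{"delta_pos":{"type":"array"},"turn":{"type":"array"},"grip":{"type":"array"}},"required":["delta_pos","turn","grip"]}

```bash
mkdir -p pics; ls
cat > h.py <<'E'
from rig import *
import numpy as np, cv2
def cam(n):
    c=capture(n); f=c["color"].shape[0]/2/np.tan(np.radians(c["fovy"])/2); return c,f
def ray(c,f,u,v):
    T=np.array(c["camera_from_world"]); R,t=T[:3,:3],T[:3,3]
    d=np.array([(u-c["cx"])/f,-(v-c["cy"])/f,-1.]); return -R.T@t, R.T@d
def onz(c,f,u,v,z):
    o,d=ray(c,f,u,v); return o+d*(z-o[2])/d[2]
def pix(c,f,p):
    T=np.array(c["camera_from_world"]); q=T[:3,:3]@np.array(p)+T[:3,3]
    return np.array([c["cx"]+f*q[0]/-q[2], c["cy"]+f*-q[1]/-q[2]])
E
python3 - <<'E'
from h import *
for n in("top","side"):
    c,f=cam(n); cv2.imwrite(f"pics/{n}0.png",cv2.resize(c["color"],(800,600),interpolation=cv2.INTER_CUBIC))
    print(n,{k:v for k,v in c.items() if k!="color"},f)
print(read_state())
E
```

```text
pics
top {'fovy': 55.32462627130607, 'cx': 252.70335692529574, 'cy': 194.88917291695438, 'camera_from_world': array([[ 0.01439878, -0.99989424, -0.0020457 , -0.01161608],
       [ 0.99882006,  0.01428835,  0.04641469, -0.55895486],
       [-0.04638056, -0.0027116 ,  0.99892016, -1.33737237],
       [ 0.        ,  0.        ,  0.        ,  1.        ]])} 366.2913069365644
side {'fovy': 53.34313297857767, 'cx': 257.1770881875083, 'cy': 196.06519401407482, 'camera_from_world': array([[ 0.92509151, -0.37973279, -0.00295021, -0.53184531],
       [ 0.28974008,  0.70078994,  0.6518774 , -0.21341438],
       [-0.24547175, -0.60390105,  0.75831863, -1.22418895],
       [ 0.        ,  0.        ,  0.        ,  1.        ]])} 382.22192779088084
{'time_s': 0.1, 'joint_positions': array([ 6.39132671e+01,  3.02729614e+01,  8.21479440e+01, -5.34233382e-04,
        6.76897097e+01, -1.02271053e+01]), 'qvel': array([ 0.01103077, -0.12541194, -0.08625338, -0.035333  ,  0.06042504,
       -0.08362675]), 'tau': array([ 2.64656956e-04, -4.40985954e+01, -1.77150947e+01,  6.35034358e-02,
        5.34479634e-02, -5.76436469e-05]), 'position': array([0.17048283, 0.60062375, 0.22168287]), 'tcp_rot': array([[-9.61934940e-01,  2.73277266e-01, -8.41196725e-04],
       [ 2.73278356e-01,  9.61933428e-01, -1.73771987e-03],
       [ 3.34295916e-04, -1.90145431e-03, -9.99998136e-01]]), 'force': array([-0.17380347,  1.24646668, -0.32519433]), 'moment': array([-0.02815763,  0.03148047, -0.06844179]), 'grasp_force': 0.0, 'opening': 1.0002896566863055}
```

View pics/top0.png

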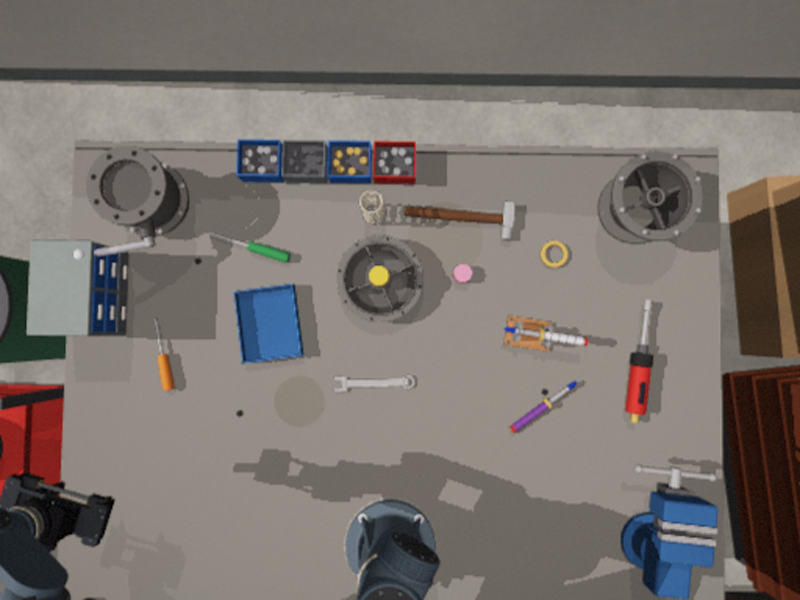

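View pics/side0.png

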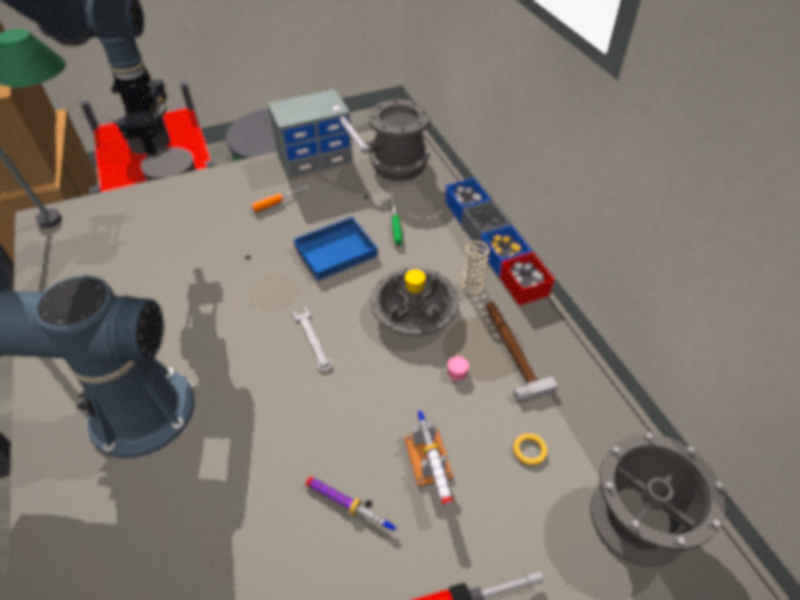

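The top view shows the yellow cap at (379,276), the tray at (269,323), and the rod from its blue tip at (509,330) to its red end at (587,341). In the side view the cap is at (415,280) and the rod runs from (421,415) to (446,498). Next I measure them by colour.

```bash
cat >> h.py <<'E'
def blobs(im,lo,hi,roi,amin=8):
    h=cv2.cvtColor(im,cv2.COLOR_BGR2HSV); m=cv2.inRange(h,np.array(lo),np.array(hi))
    if lo[0]==0 and hi[0]<15: m|=cv2.inRange(h,np.array((170,lo[1],lo[2])),np.array((180,255,255)))
    k=np.zeros_like(m); x0,y0,x1,y1=[int(r/1.5625) for r in roi]; k[y0:y1,x0:x1]=255; m&=k
    n,l,s,ce=cv2.connectedComponentsWithStats(m)
    r=[(s[i,4],ce[i].round(2),s[i,:4]) for i in range(1,n) if s[i,4]>=amin]; return sorted(r,key=lambda r:-r[0]),m
def tri(a,b):
    (o1,d1),(o2,d2)=a,b
    A=np.stack([d1,-d2],1); s=np.linalg.lstsq(A,o2-o1,rcond=None)[0]
    p,q=o1+d1*s[0],o2+d2*s[1]; return (p+q)/2,np.linalg.norm(p-q)
E
python3 - <<'E'
from h import *
np.set_printoptions(precision=4,suppress=True)
t,ft=cam("top"); s,fs=cam("side")
Y=((20,150,120),(35,255,255)); B=((105,150,60),(128,255,255)); Rd=((0,170,100),(6,255,255))
rois={"cap":(Y,(360,255,400,300),(395,260,435,300)),"tip":(B,(500,315,520,345),(410,405,430,425)),"end":(Rd,(575,330,595,350),(435,485,455,508)),"tray":(B,(225,275,310,370),(285,210,385,285))}
for k,(c,rt,rs) in rois.items():
    a,_=blobs(t["color"],*c,rt);b,_=blobs(s["color"],*c,rs)
    print(k,a[:2],b[:2])
    p,e=tri(ray(t,ft,*a[0][1]),ray(s,fs,*b[0][1])); print("  tri",p,"gap",e)
    if k=="cap": print(onz(t,ft,*a[0][1],.119))
_,m=blobs(t["color"],*B,rois["tray"][1]); cs=max(cv2.findContours(m,0,2)[0],key=cv2.contourArea)
box=cv2.boxPoints(cv2.minAreaRect(cs)); print("tray corners@32",[onz(t,ft,*q,.032)[:2] for q in box])
# rod axis seen from top: tip blue and red end at z=.065
for k in("tip","end"):
    a,_=blobs(t["color"],*rois[k][0],rois[k][1]); print(k,onz(t,ft,*a[0][1],.068))
    b,_=blobs(s["color"],*rois[k][0],rois[k][2]); print(k,"side",onz(s,fs,*b[0][1],.068))
c=t["color"][195:235,310:390]; cv2.imwrite("pics/rod.png",cv2.resize(c,None,fx=8,fy=8,interpolation=cv2.INTER_CUBIC))
E
```

```text
cap [(np.int32(124), array([242.25, 176.14]), array([237, 170,  12,  13], dtype=int32))] [(np.int32(160), array([265.11, 178.84]), array([259, 172,  14,  15], dtype=int32))]
  tri [0.6185 0.033  0.1079] gap 0.00031698743172537585
[0.6175 0.0326 0.119 ]
tip [(np.int32(14), array([326.36, 210.57]), array([323, 210,   7,   3], dtype=int32))] [(np.int32(9), array([268.89, 265.56]), array([268, 264,   3,   4], dtype=int32))]
  tri [ 0.5047 -0.2639  0.0701] gap 0.00040101235900095864
end [] [(np.int32(8), array([285.62, 319.62]), array([284, 319,   5,   3], dtype=int32))]Traceback (most recent call last):
  File "<stdin>", line 9, in <module>
IndexError: list index out of range
```

Run:
```python
from h import *
np.set_printoptions(precision=4,suppress=True)
t,ft=cam("top"); s,fs=cam("side")
B=((105,150,60),(128,255,255)); Rd=((0,110,70),(8,255,255))
rois={"tip":(B,(500,315,520,345),(410,405,430,425)),"end":(Rd,(575,330,595,352),(435,480,460,510)),"collar":(((18,90,90),(35,255,255)),(525,315,560,355),(415,430,450,470)),"tray":(B,(225,275,310,370),(285,210,385,285))}
for k,(c,rt,rs) in rois.items():
    a,_=blobs(t["color"],*c,rt,3);b,_=blobs(s["color"],*c,rs,3)
    print(k,a[:2],b[:2])
    if a: print(" top@66",onz(t,ft,*a[0][1],.066))
    if b: print(" side@66",onz(s,fs,*b[0][1],.066))
    if a and b: print("  tri",*tri(ray(t,ft,*a[0][1]),ray(s,fs,*b[0][1])))
_,m=blobs(t["color"],*B,rois["tray"][1]); cs=max(cv2.findContours(m,0,2)[0],key=cv2.contourArea)
print("tray corners@32",[onz(t,ft,*q,.032)[:2] for q in cv2.boxPoints(cv2.minAreaRect(cs))])
c=t["color"][195:235,310:390]; cv2.imwrite("pics/rod.png",cv2.resize(c,None,fx=8,fy=8,interpolation=cv2.INTER_CUBIC))
```

```text
tip [(np.int32(14), array([326.36, 210.57]), array([323, 210,   7,   3], dtype=int32))] [(np.int32(9), array([268.89, 265.56]), array([268, 264,   3,   4], dtype=int32))]
 top@66 [ 0.5049 -0.2647  0.066 ]
 side@66 [ 0.5055 -0.2617  0.066 ]
  tri [ 0.5047 -0.2639  0.0701] 0.00040101235900095864
end [(np.int32(12), array([374.75, 217.92]), array([374, 216,   3,   5], dtype=int32))] [(np.int32(27), array([285.48, 319.7 ]), array([282, 318,   8,   5], dtype=int32))]
 top@66 [ 0.4814 -0.4356  0.066 ]
 side@66 [ 0.4805 -0.4316  0.066 ]
  tri [ 0.4805 -0.4336  0.0707] 0.002124106196542413
collar [(np.int32(24), array([346.21, 213.5 ]), array([344, 210,   5,   8], dtype=int32))] [(np.int32(31), array([275. , 285.9]), array([271, 284,  10,   6], dtype=int32))]
 top@66 [ 0.4955 -0.3349  0.066 ]
 side@66 [ 0.4952 -0.3294  0.066 ]
  tri [ 0.4946 -0.3328  0.0727] 0.002077574053636455
tray [(np.int32(1680), array([171.81, 206.61]), array([151, 183,  43,  49], dtype=int32))] [(np.int32(1131), array([214.16, 158.63]), array([189, 140,  51,  38], dtype=int32))]
 top@66 [0.511  0.2818 0.066 ]
 side@66 [0.4978 0.2386 0.066 ]
  tri [0.5113 0.2939 0.0122] 0.0006577422655613364
tray corners@32 [array([0.5829, 0.3712]), array([0.6022, 0.2332]), array([0.4398, 0.2092]), array([0.4207, 0.3465])]
```

View pics/rod.png

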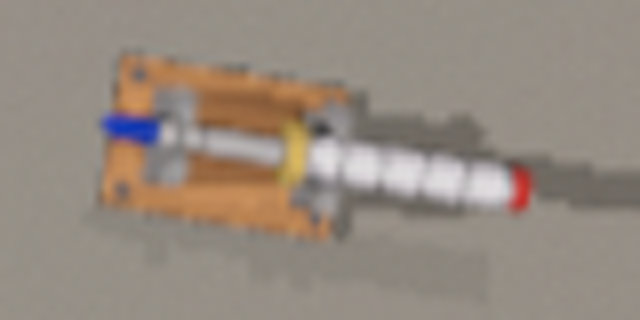

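Everything is located: cap at (0.618, 0.033), tray centre at (0.511, 0.290), rod collar at about (0.495, -0.333), and rod azimuth about 82°. I'm moving above the cap now.

Request:
jog_arm(delta_pos=[[44.7, -56.8, -2.0], [44.7, -56.8, -2.0], [44.7, -56.8, -2.0], [44.7, -56.8, -2.0], [44.7, -56.8, -2.0], [44.7, -56.8, -2.0], [44.7, -56.8, -2.0], [44.7, -56.8, -2.0], [44.7, -56.8, -2.0], [44.7, -56.8, -2.0], [44.7, -56.8, -2.0], [44.7, -56.8, -2.0]], turn=[-82, -82, -82, -82, -82, -82, -82, -82, -82, -82, -82, -82], grip=[0, 0, 0, 0, 0, 0, 0, 0, 0, 0, 0, 0])

```text
time_s: 1.8
position: [0.6198, 0.0301, 0.2025]
tcp_rot: [[0.139, 0.99, 0.001], [0.99, -0.139, -0.0], [-0.0, 0.001, -1.0]]
force: [-0.3, 0.0, -0.0]
opening: 1.001
grasp_force: 0.0
```

Request:
jog_arm(delta_pos=[[0, 0, -5], [0, 0, -9], [0, 0, -11], [0, 0, -11], [0, 0, -11], [0, 0, -11], [0, 0, -11], [0, 0, -11]], turn=[0, 0, 0, 0, 0, 0, 0, 0], grip=[0, 0, 0, 0, 0.7, 0.7, 0.7, 0.7])

```text
time_s: 2.8
position: [0.618, 0.0332, 0.0932]
tcp_rot: [[0.137, 0.991, 0.001], [0.991, -0.137, -0.0], [0.0, 0.001, -1.0]]
force: [0.5, 0.3, 0.3]
opening: 0.63
grasp_force: 0.0
```

Request:
jog_arm(delta_pos=[[0, 0, 0], [0, 0, 0], [0, 0, 0], [0, 0, 3], [0, 0, 8], [0, 0, 8]], turn=[0, 0, 0, 0, 0, 0], grip=[0.7, 0.7, 0.7, 0.7, 0.7, 0.7])

```text
time_s: 3.55
position: [0.6202, 0.033, 0.1765]
tcp_rot: [[0.137, 0.991, 0.008], [0.991, -0.137, -0.001], [0.0, 0.008, -1.0]]
force: [0.7, 0.5, 0.7]
opening: 0.485
grasp_force: 29.9
```

Request:
jog_arm(delta_pos=[[-10.7, 25.7, 0], [-10.7, 25.7, 0], [-10.7, 25.7, 0], [-10.7, 25.7, 0], [-10.7, 25.7, 0], [-10.7, 25.7, -6], [-10.7, 25.7, -11], [-10.7, 25.7, -14], [-10.7, 25.7, -16], [-10.7, 25.7, -16], [-10.7, 25.7, -16], [-10.7, 25.7, -16]], turn=[0, 0, 0, 0, 0, 0, 0, 0, 0, 0, 0, 0], grip=[0.7, 0.7, 0.7, 0.7, 0.7, 0.7, 0.7, 0.7, 0.7, 0.7, 0.1, 0.1])

```text
time_s: 5.05
position: [0.5111, 0.2903, 0.0134]
tcp_rot: [[0.137, 0.991, 0.001], [0.991, -0.137, 0.0], [0.001, 0.001, -1.0]]
force: [0.7, -0.6, 0.6]
opening: 0.629
grasp_force: 0.0
```

Request:
jog_arm(delta_pos=[[0, 0, 0], [0, 0, 0], [0, 0, 6], [0, 0, 12], [0, 0, 16], [0, 0, 16]], turn=[0, 0, 0, 0, 0, 0], grip=[0.0, 0.0, 0.0, 0.0, 0.0, 0.0])

```text
time_s: 5.8
position: [0.5132, 0.2911, 0.1767]
tcp_rot: [[0.137, 0.991, 0.009], [0.991, -0.137, 0.003], [0.004, 0.008, -1.0]]
force: [1.3, 0.0, -0.8]
opening: 1.002
grasp_force: 0.0
```

Run:
```python
from h import *
t,ft=cam("top"); s,fs=cam("side")
Y=((20,150,120),(35,255,255))
a,_=blobs(t["color"],*Y,(225,275,400,370));b,_=blobs(s["color"],*Y,(285,200,435,300))
print(a,b)
if a: print(onz(t,ft,*a[0][1],.034))
if b: print(onz(s,fs,*b[0][1],.034))
```

```text
[(np.int32(96), array([172.61, 207.57]), array([167, 203,  12,  10], dtype=int32))] [(np.int32(96), array([213.56, 157.41]), array([209, 152,  10,  12], dtype=int32))]
[0.50792406 0.2859826  0.034     ]
[0.50563014 0.27902997 0.034     ]
```

Request:
jog_arm(delta_pos=[[-2.5, -68.8, -2], [-2.5, -68.8, -2], [-2.5, -68.8, -2], [-2.5, -68.8, -2], [-2.5, -68.8, -2], [-2.5, -68.8, -2], [-2.5, -68.8, -2], [-2.5, -68.8, -2], [-2.5, -68.8, -2], [-2.5, -68.8, -2], [-2.5, -68.8, -2], [-2.5, -68.8, -2]], turn=[0, 0, 0, 0, 0, 0, 0, 0, 0, 0, 0, 0], grip=[0.4, 0.4, 0.4, 0.4, 0.4, 0.4, 0.4, 0.4, 0.4, 0.4, 0.4, 0.4])

```text
time_s: 7.4
position: [0.4845, -0.4024, 0.1502]
tcp_rot: [[0.142, 0.99, -0.001], [0.99, -0.142, -0.0], [-0.0, -0.001, -1.0]]
force: [0.7, 1.0, -1.3]
opening: 0.6
grasp_force: 0.0
```

Run:
```python
from h import *
t,ft=cam("top"); s,fs=cam("side"); r=read_state(); print(r["position"])
Y=((20,150,120),(35,255,255))
a,_=blobs(t["color"],*Y,(225,275,400,370));b,_=blobs(s["color"],*Y,(285,200,435,300))
print(tri(ray(t,ft,*a[0][1]),ray(s,fs,*b[0][1])))
cv2.imwrite("pics/side1.png",cv2.resize(s["color"][200:384,180:425],None,fx=3.2,fy=3.2,interpolation=cv2.INTER_CUBIC))
```

```text
[ 0.48431661 -0.39712842  0.15016901]Traceback (most recent call last):
  File "<stdin>", line 5, in <module>
IndexError: list index out of range
```

Request:
jog_arm(delta_pos=[[0, 0, -5], [0, 0, -8.5], [0, 0, -10.5], [0, 0, -10.5], [0, 0, -10.5], [0, 0, -10.5]], turn=[0, 0, 0, 0, 0, 0], grip=[0.4, 0.4, 0.5, 0.6, 0.74, 0.74])

```text
time_s: 8.25
position: [0.4866, -0.3985, 0.0492]
tcp_rot: [[0.137, 0.991, 0.002], [0.991, -0.137, -0.002], [-0.002, 0.002, -1.0]]
force: [0.5, 0.3, 0.5]
opening: 0.292
grasp_force: 0.0
```

Run:
```python
from h import *
t,ft=cam("top"); s,fs=cam("side"); r=read_state(); print(r["position"],r["opening"],r["grasp_force"],r["force"])
Y=((20,150,120),(35,255,255))
for c,f,q in((t,ft,(225,275,400,370)),(s,fs,(285,200,435,300))):
    a,_=blobs(c["color"],*Y,q); print(a,[onz(c,f,*x[1],.034) for x in a])
cv2.imwrite("pics/side1.png",cv2.resize(s["color"][200:384,180:425],None,fx=3.2,fy=3.2,interpolation=cv2.INTER_CUBIC))
```

```text
[ 0.48631905 -0.3984084   0.04886462] 0.2754947313531957 0.0 [1.15623557 0.77290754 0.8114672 ]
[(np.int32(97), array([172.56, 207.59]), array([167, 203,  12,  10], dtype=int32))] [array([0.50784902, 0.28616213, 0.034     ])]
[] []
```

View pics/side1.png

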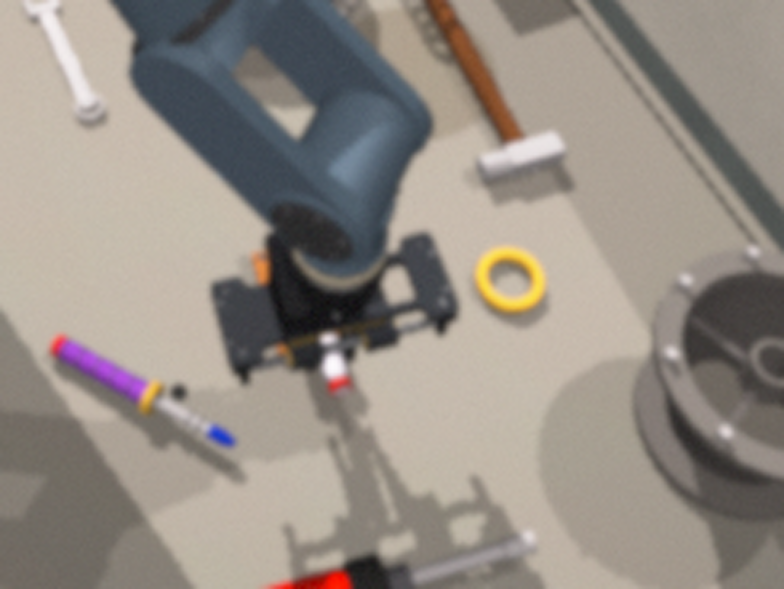

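The gripper straddles the handle at (335,350), with the red end showing at (338,383). I'm closing slowly to see how grip force varies with closure.

Request:
jog_arm(delta_pos=[[0, 0, 0], [0, 0, 0]], turn=[0, 0], grip=[0.77, 0.77])

```text
time_s: 8.6
position: [0.486, -0.3981, 0.0479]
tcp_rot: [[0.137, 0.991, 0.001], [0.991, -0.137, -0.001], [-0.001, 0.001, -1.0]]
force: [0.4, 0.2, 0.5]
opening: 0.231
grasp_force: 0.3
```

Request:
jog_arm(delta_pos=[[0, 0, 0], [0, 0, 0]], turn=[0, 0], grip=[0.78, 0.78])

```text
time_s: 8.85
position: [0.4861, -0.3981, 0.0477]
tcp_rot: [[0.137, 0.991, 0.001], [0.991, -0.137, -0.001], [-0.001, 0.001, -1.0]]
force: [1.3, -0.6, 0.4]
opening: 0.224
grasp_force: 13.8
```

Request:
jog_arm(delta_pos=[[0, 0, 0], [0, 0, 0]], turn=[0, 0], grip=[0.8, 0.8])

```text
time_s: 9.1
position: [0.4861, -0.3982, 0.0477]
tcp_rot: [[0.137, 0.991, 0.001], [0.991, -0.137, -0.001], [-0.001, 0.001, -1.0]]
force: [0.4, -1.0, 0.8]
opening: 0.22
grasp_force: 30.0
```

Request:
jog_arm(delta_pos=[[0, 0, 0], [0, 0, 0]], turn=[0, 0], grip=[0.85, 0.85])

```text
time_s: 9.35
position: [0.4861, -0.3982, 0.0477]
tcp_rot: [[0.137, 0.991, 0.001], [0.991, -0.137, -0.001], [-0.001, 0.001, -1.0]]
force: [2.6, -1.4, 1.6]
opening: 0.22
grasp_force: 30.0
```

Request:
jog_arm(delta_pos=[[0, 0, 2], [0, 0, 6], [0, 0, 10], [0, 0, 14], [0, 0, 17], [0, 0, 18], [0, 0, 18], [0, 0, 18]], turn=[0, 0, 0, 0, 0, 0, 0, 0], grip=[0.85, 0.85, 0.85, 0.85, 0.85, 0.85, 0.85, 0.85])

```text
time_s: 10.35
position: [0.4848, -0.3968, 0.2259]
tcp_rot: [[0.137, 0.991, -0.003], [0.991, -0.137, 0.003], [0.002, -0.003, -1.0]]
force: [-0.1, 0.2, -1.5]
opening: 0.218
grasp_force: 30.0
```

Request:
jog_arm(delta_pos=[[0, 0, 0], [0, 0, 0], [0, 0, 0]], turn=[0, 0, 0], grip=[0.785, 0.78, 0.78])

```text
time_s: 10.72
position: [0.4857, -0.3977, 0.2271]
tcp_rot: [[0.137, 0.991, -0.001], [0.991, -0.137, 0.001], [0.001, -0.001, -1.0]]
force: [0.0, -0.4, -1.1]
opening: 0.223
grasp_force: 14.4
```

```bash
cat >> h.py <<'E'
def rod():
    t,ft=cam("top"); s,fs=cam("side"); r=read_state(); P=r["position"]
    print("tcp",P,"op",r["opening"],"gf",r["grasp_force"],"F",r["force"])
    B=((105,120,50),(128,255,255)); Rd=((0,110,70),(8,255,255))
    out={}
    for k,c in(("blue",B),("red",Rd)):
        for n,C,f in(("top",t,ft),("side",s,fs)):
            # window around projected TCP
            u=pix(C,f,P+np.array([0,0,-.02])); q=np.clip(np.r_[u-75,u+75],0,511)*1.5625
            a,_=blobs(C["color"],*c,q,4); out[k,n]=a[:3]; print(k,n,[(int(x[0]),x[1]) for x in a[:3]])
    return t,ft,s,fs,out
E
python3 - <<'E'
from h import *
t,ft,s,fs,o=rod()
for k in("blue","red"):
    if o[k,"top"] and o[k,"side"]: print(k,tri(ray(t,ft,*o[k,"top"][0][1]),ray(s,fs,*o[k,"side"][0][1])))
cv2.imwrite("pics/side2.png",cv2.resize(s["color"][150:384,180:425],None,fx=2.5,fy=2.5))
E
```

```text
tcp [ 0.48574341 -0.39780475  0.22740144] op 0.22273286565853667 gf 14.28193911910057 F [ 0.01286834  0.20997049 -1.70684688]
blue top [(25, array([337.44, 210.56]))]
blue side [(22, array([248.5, 336. ])), (9, array([269.89, 228.67]))]
red top [(161, array([409.12, 243.3 ])), (12, array([327.75, 274.17]))]
red side [(27, array([288.85, 288.04]))]
blue (array([ 0.45505593, -0.35205203, -0.19063413]), np.float64(0.10637556686257173))
red (array([ 0.43578927, -0.45657187,  0.32412248]), np.float64(0.046672715056371605))
```

View pics/side2.png

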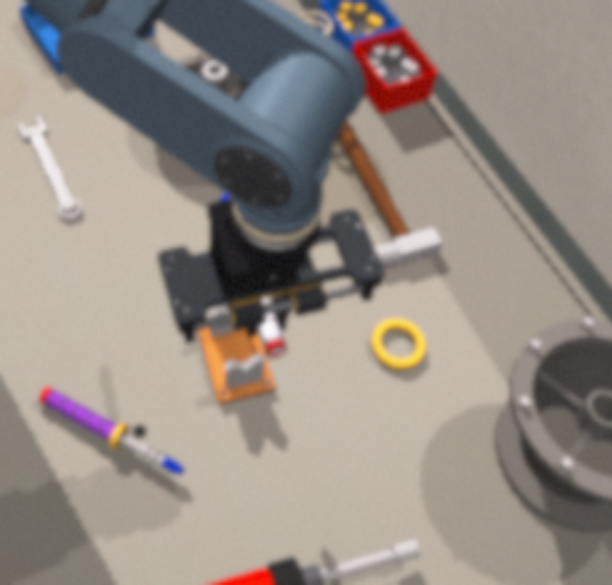

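The rod is still level in the grip: blue tip at (226,197) and red end at (274,344) in the crop. I'm easing the grip so that gravity swings the tip down.

Request:
jog_arm(delta_pos=[[0, 0, 0], [0, 0, 0]], turn=[0, 0], grip=[0.777, 0.775])

```text
time_s: 11.08
position: [0.4858, -0.3977, 0.2276]
tcp_rot: [[0.137, 0.991, 0.0], [0.991, -0.137, 0.0], [0.0, 0.0, -1.0]]
force: [-0.3, 1.5, -2.1]
opening: 0.226
grasp_force: 6.7
```

```bash
python3 -c "
from h import *
rod()"
```

```text
tcp [ 0.48569459 -0.39790747  0.2275031 ] op 0.22207357764551663 gf 8.709548623301089 F [ 0.74350774 -1.85580206 -3.06718246]
blue top [(17, array([340.59, 212.12]))]
blue side [(22, array([248.5, 336. ]))]
red top [(162, array([409.1 , 243.45])), (12, array([327.75, 274.17]))]
red side []
```

Request:
jog_arm(delta_pos=[[0, 0, 0], [0, 0, 0]], turn=[0, 0], grip=[0.774, 0.773])

```text
time_s: 11.42
position: [0.4858, -0.3977, 0.2276]
tcp_rot: [[0.137, 0.991, -0.0], [0.991, -0.137, 0.0], [0.0, -0.0, -1.0]]
force: [0.2, 0.1, -0.9]
opening: 0.224
grasp_force: 4.2
```

```bash
python3 -c "
from h import *
rod()"
```

```text
tcp [ 0.48574309 -0.3977588   0.22754319] op 0.22830502776113387 gf 4.054510807036422 F [ 0.11763034  0.3527652  -1.87281606]
blue top [(7, array([355.29, 215.  ]))]
blue side [(22, array([248.5, 336. ]))]
red top [(161, array([409.04, 243.43])), (12, array([327.75, 274.17]))]
red side [(18, array([288.22, 269.11])), (17, array([289.  , 275.94]))]
```

Request:
jog_arm(delta_pos=[[0, 0, 0], [0, 0, 0], [0, 0, 0], [0, 0, 0]], turn=[0, 0, 0, 0], grip=[0.773, 0.773, 0.773, 0.773])

```text
time_s: 12.02
position: [0.4858, -0.3978, 0.2275]
tcp_rot: [[0.137, 0.991, -0.0], [0.991, -0.137, -0.0], [-0.0, -0.0, -1.0]]
force: [-0.5, -0.6, -2.0]
opening: 0.228
grasp_force: 4.0
```

Run:
```python
from h import *
t,ft,s,fs,o=rod()
P=read_state()["position"]
g=P+[0,0,.019]
print("vertical tip would be",pix(t,ft,g-[0,0,.14]),pix(s,fs,g-[0,0,.14]))
cv2.imwrite("pics/side3.png",cv2.resize(s["color"][200:384,180:380],None,fx=3,fy=3))
```

```text
tcp [ 0.48576427 -0.39780548  0.22753617] op 0.2294676221862249 gf 4.019009963376448 F [ 1.87704673 -0.10394082 -1.28221151]
blue top [(7, array([355.29, 215.  ]))]
blue side [(22, array([248.5, 336. ]))]
red top [(161, array([409.09, 243.42])), (12, array([327.75, 274.17]))]
red side [(16, array([289.12, 276.  ])), (6, array([284.83, 269.83]))]
vertical tip would be [367.62213358 216.67910568] [282.70195851 301.48900876]
```

View pics/side3.png

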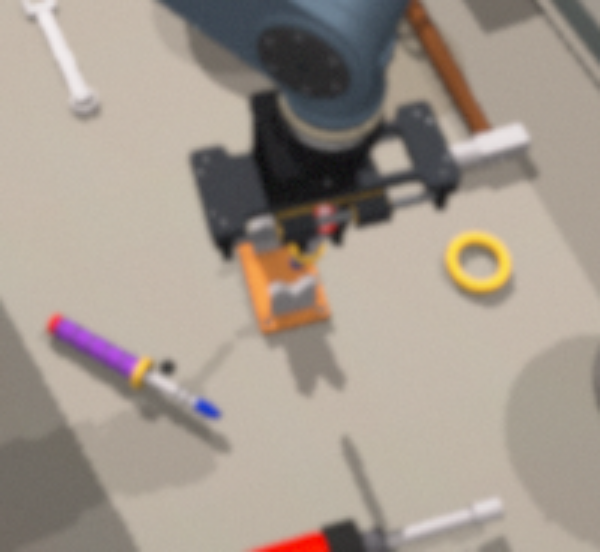

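```bash
cat >> h.py <<'E'
def theta(L=.138):
    t,ft,s,fs,o=rod(); R=read_state(); g=R["position"]+np.array([0,0,.019]); x=R["tcp_rot"][:,0]
    for n,C,f in(("top",t,ft),("side",s,fs)):
        for b in o["blue",n]:
            th=np.radians(np.arange(-10,110,.5))
            d=[np.linalg.norm(pix(C,f,g+L*(np.cos(a)*x+np.array([0,0,-np.sin(a)])))-b[1]) for a in th]
            i=np.argmin(d); print(n,"theta",np.degrees(th[i]),"err px",d[i])
    return t,ft,s,fs
E
python3 -c "
from h import *
theta()"
```

```text
tcp [ 0.485749   -0.39780158  0.22755557] op 0.22653304595203427 gf 4.018819205230102 F [-2.16286829e-03  5.62436810e-02 -2.56247104e+00]
blue top [(7, array([355.29, 215.  ]))]
blue side [(22, array([248.5, 336. ]))]
red top [(162, array([409.02, 243.4 ])), (12, array([327.75, 274.17]))]
red side [(25, array([287.56, 269.4 ])), (19, array([288.68, 275.95]))]
top theta 71.0 err px 0.29483983976183303
side theta 109.50000000000001 err px 44.354773996202255
```

Request:
jog_arm(delta_pos=[[0, 0, 0], [0, 0, 0], [0, 0, 0]], turn=[0, 0, 0], grip=[0.7725, 0.772, 0.772])

```text
time_s: 12.6
position: [0.4857, -0.3978, 0.2275]
tcp_rot: [[0.137, 0.991, -0.0], [0.991, -0.137, 0.0], [0.0, -0.0, -1.0]]
force: [0.2, 0.1, -2.0]
opening: 0.231
grasp_force: 2.3
```

```bash
python3 -c "
from h import *
theta()"
```

```text
tcp [ 0.48576875 -0.3978259   0.22754106] op 0.2284698841037149 gf 2.3313257974223234 F [-0.12474933 -0.18127144 -1.12284314]
blue top [(7, array([355.29, 215.  ]))]
blue side [(22, array([248.5, 336. ]))]
red top [(163, array([409.06, 243.44])), (12, array([327.75, 274.17]))]
red side [(12, array([287.5 , 268.75])), (8, array([290.38, 276.12]))]
top theta 71.0 err px 0.3016238330009289
side theta 109.50000000000001 err px 44.361427549183645
```

Run:
```python
from h import *
s,fs=cam("side"); t,ft=cam("top"); R=read_state(); g=R["position"]+np.array([0,0,.019]); x=R["tcp_rot"][:,0]
for a in (60,70,80,90):
    a=np.radians(a); D=np.cos(a)*x+np.array([0,0,-np.sin(a)])
    print(a,[(pix(s,fs,g+L*D).round(1)) for L in(-.036,.066,.138)],pix(t,ft,g+.138*D).round(1))
print(blobs(s["color"],(18,90,60),(35,255,255),(410,420,480,480),3)[0])
for n,C,q in(("s",s["color"],(250,250,320,320)),("t",t["color"],(330,190,400,240))):
    cv2.imwrite(f"pics/z{n}.png",cv2.resize(C[q[1]:q[3],q[0]:q[2]],None,fx=8,fy=8))
a=cv2.imread("pics/zs.png");b=cv2.imread("pics/zt.png"); b=cv2.copyMakeBorder(b,0,160,0,0,0)
cv2.imwrite("pics/z4.png",cv2.resize(np.hstack([a,b[:560]]),(800,400)))
```

```text
1.0471975511965976 [array([288.5, 275.7]), array([280.5, 275.5]), array([275.7, 275.4])] [349.2 213.7]
1.2217304763960306 [array([287.8, 273. ]), array([281.6, 280. ]), array([277.8, 284.1])] [354.8 214.6]
1.3962634015954636 [array([287.1, 270.4]), array([282.8, 284.4]), array([280.2, 292.8])] [361.  215.6]
1.5707963267948966 [array([286.3, 268. ]), array([284.1, 288.5]), array([282.7, 301.2])] [367.8 216.7]
[(np.int32(44), array([281.09, 283.95]), array([276, 280,  12,   8], dtype=int32)), (np.int32(34), array([277.35, 270.32]), array([272, 268,  12,   6], dtype=int32)), (np.int32(10), array([273.1, 276.9]), array([272, 275,   3,   5], dtype=int32)), (np.int32(4), array([298. , 270.5]), array([298, 269,   1,   4], dtype=int32))]
```

View pics/z4.png

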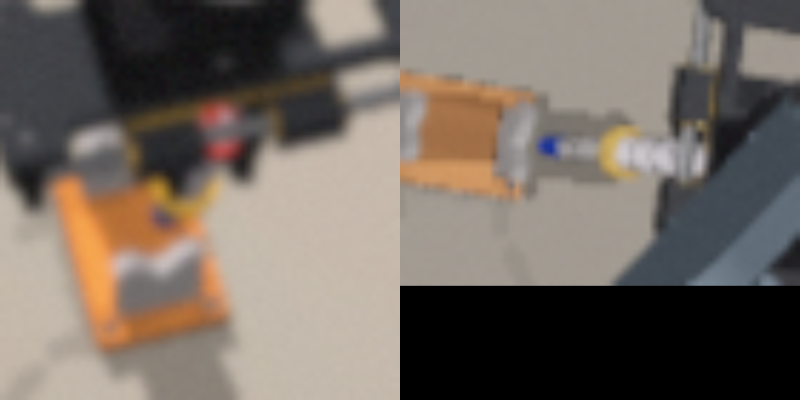

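The rod swung to about 71° below horizontal. To bring it upright I'll press its tip lightly against the rear face of the cradle's V-block.

Request:
jog_arm(delta_pos=[[-0.3, -2.2, 0], [-0.3, -2.2, -4], [-0.3, -2.2, -7.5], [-0.3, -2.2, -7.5], [-0.1, -0.9, -7.5], [0.1, 0.4, -7.5], [0.2, 1.4, -7.5], [0.3, 2.3, -7.5], [0.4, 3.1, -7.5], [0.5, 3.8, -7.5], [0.5, 3.8, -7.5], [0.5, 3.8, -7.5]], turn=[0, 0, 0, 0, 0, 0, 0, 0, 0, 0, 0, 0], grip=[0.776, 0.776, 0.776, 0.776, 0.776, 0.776, 0.776, 0.776, 0.776, 0.776, 0.776, 0.776])

```text
time_s: 14.3
position: [0.4904, -0.3591, 0.1521]
tcp_rot: [[0.137, 0.991, -0.001], [0.991, -0.137, 0.002], [0.002, -0.001, -1.0]]
force: [0.1, -0.1, -2.0]
opening: 0.231
grasp_force: 9.7
```

Request:
jog_arm(delta_pos=[[0, 0, 0], [-0.1, -0.5, 0], [-0.1, -0.5, 6], [-0.1, -0.5, 10], [-0.1, -0.5, 10]], turn=[0, 0, 0, 0, 0], grip=[0.79, 0.85, 0.85, 0.85, 0.85])

```text
time_s: 14.92
position: [0.4914, -0.3671, 0.2566]
tcp_rot: [[0.137, 0.991, 0.006], [0.991, -0.137, -0.007], [-0.006, 0.007, -1.0]]
force: [0.1, -1.6, -2.3]
opening: 0.225
grasp_force: 30.0
```

Run:
```python
from h import *
t,ft,s,fs=theta()
R=read_state(); g=R["position"]+np.array([0,0,.019]); x=R["tcp_rot"][:,0]
for a in (70,80,90,100):
    a=np.radians(a); D=np.cos(a)*x+np.array([0,0,-np.sin(a)])
    print(a,[(pix(s,fs,g+L*D).round(1)) for L in(-.036,.066,.138)],pix(t,ft,g+.138*D).round(1))
cv2.imwrite("pics/z5.png",cv2.resize(s["color"][220:320,240:340],None,fx=6,fy=6))
```

```text
tcp [ 0.48926108 -0.36469293  0.25225649] op 0.2223484297426879 gf 29.999747998081148 F [-0.81676904 -0.5506851  -2.16973735]
blue top []
blue side [(22, array([248.73, 336.  ]))]
red top [(165, array([406.27, 243.45])), (12, array([327.75, 274.17]))]
red side [(53, array([336. , 192.3])), (22, array([283.95, 250.86]))]
side theta 109.50000000000001 err px 50.56118178492451
1.2217304763960306 [array([283.7, 255.4]), array([277.9, 264.1]), array([274.4, 269.2])] [346.9 213.5]
1.3962634015954636 [array([283. , 252.9]), array([279. , 268.3]), array([276.7, 277.7])] [353.3 214.5]
1.5707963267948966 [array([282.2, 250.5]), array([280.3, 272.4]), array([279.2, 285.9])] [360.2 215.6]
1.7453292519943295 [array([281.4, 248.4]), array([281.7, 276.1]), array([281.8, 293.5])] [367.5 216.7]
```

View pics/z5.png

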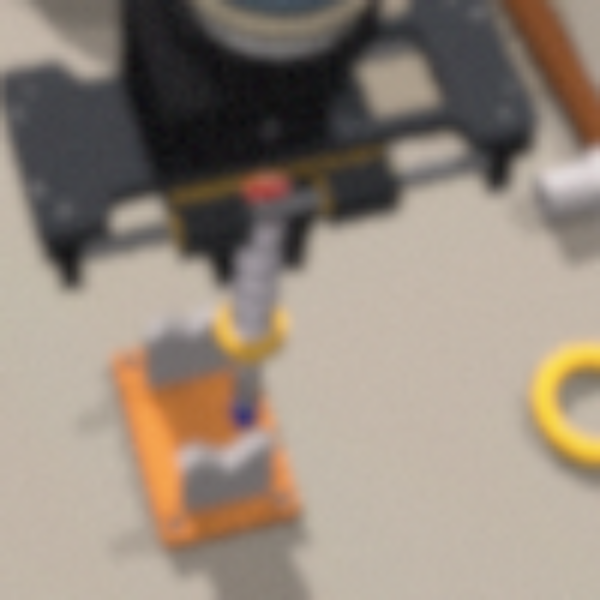

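In the crop the rod now hangs close to vertical: collar at (251,333), blue tip at (242,412), red end at (264,187). I'll refine this numerically once the arm has settled.

```bash
cat > m.py <<'E'
from h import *
np.set_printoptions(precision=4,suppress=True)
def meas(show=True):
    capture("top"); s,fs=cam("side"); t,ft=cam("top"); R=read_state(); P=R["position"]; g=P+np.array([0,0,.019]); x=R["tcp_rot"][:,0]
    print("t",R["time_s"],"tcp",P,"F",R["force"],"gf",R["grasp_force"])
    for n,C,f in(("side",s,fs),("top",t,ft)):
        for k,lo,hi in(("collar",(18,90,60),(35,255,255)),("blue",(105,90,30),(135,255,255))):
            c=pix(C,f,g-[0,0,.07 if k=="collar" else .14]); q=np.r_[c-[18,22],c+[18,22]]*1.5625
            for b in blobs(C["color"],lo,hi,q,3)[0][:3]:
                # intersect ray with the vertical plane of the tool x axis through g
                nrm=np.cross(x,[0,0,1]); o,d=ray(C,f,*b[1]); p=o+d*(nrm@(g-o))/(nrm@d)-g
                print(n,k,b[0],b[1],"along x %.4f z %.4f"%(p@x,p[2]))
    return s,fs,t,ft
if __name__=="__main__": meas()
E
python3 m.py
```

```text
t 15.175 tcp [ 0.4888 -0.364   0.2505] F [ 1.1872  0.3534 -1.4861] gf 29.99975252430886
side collar 58 [280.12 276.05] along x -0.0032 z -0.0786
side collar 29 [272.48 252.14] along x 0.0683 z -0.0748
side collar 3 [293.33 254.33] along x -0.0668 z 0.1243
side blue 4 [279.25 289.  ] along x -0.0052 z -0.1460
top collar 26 [365.12 215.73] along x 0.0051 z -0.0627
top blue 3 [360. 216.] along x -0.0081 z -0.1623
```

Run:
```python
from h import *
for n in("top","side"):
    c,f=cam(n); p=pix(c,f,[.618,.033,.115]); print(n,p)
    u,v=p.round().astype(int); print(cv2.cvtColor(c["color"],cv2.COLOR_BGR2GRAY)[v-7:v+8,u-7:u+8])
```

```text
top [242.17951207 176.11714711]
[[ 90  97 107 114 114  80  86  89  92  89  90 114 119 118 117]
 [107 108 108 108 117  82  85  90  91  89  89 114 118 119 118]
 [113 110 110 110 113 108 126 147 133 111  87 100 116 115 119]
 [114 113 110 108 145 172 181 186 180 172 137  96  98 104 103]
 [115 118 110 151 183 194 190 181 185 190 184 133  89  82  88]
 [117 118 108 179 196 169 141 125 131 174 194 179 113  77  89]
 [117 118 137 187 189 123  61  52  51 122 190 194 123  68  85]
 [119 119 147 187 187 110  53  59  62  82 187 197 128  76  74]
 [118 120 144 186 194 130  70  73  77 132 190 194 122  77  81]
 [118 123 130 186 194 178 145 126 132 180 195 169  98  71  85]
 [117 119 122 158 189 195 184 176 183 195 180 119  71  66  81]
 [104 119 119 124 143 169 186 193 184 171 128  69  71  68  75]
 [115 116 112 114  90 113 136 146 127 104  66  68  72  75  66]
 [ 97  89  97 111 102  98  83  62  57  57  70  67  71  71  65]
 [ 74  74  87 103 109 102  90  84  82  73  68  74  69  62  72]]
side [265.06060698 177.4487864 ]
[[ 80  86  98 105 113 118 120 123 123 124 125 124 123 124 127]
 [ 74  76  80  89  99 108 
[... 156 characters left out ...]
4 123]
 [ 70  69  68  69  69  71  73  79  87  97 106 114 118 123 123]
 [ 70  70  70  69  71  70  71  72  76  83  90 100 110 116 120]
 [ 70  69  73  69  69  71  70  72  72  73  78  85  93 104 112]
 [ 72  68  69  71  70  70  70  68  69  72  73  75  80  89  99]
 [ 67  71  69  69  71  71  69  69  70  70  68  71  74  76  83]
 [ 71  71  70  67  70  72  69  69  70  71  71  70  71  71  71]
 [ 69  70  71  68  71  72  65  69  70  71  70  71  71  70  67]
 [ 69  72  71  69  69  69  70  71  72  72  71  73  73  72  72]
 [ 69  72  67  68  71  70  74  72  74  77  75  77  76  77  82]
 [ 69  69  68  69  71  73  73  78  80  80  80  79  82  83  82]
 [ 72  72  71  70  74  74  77  77  78  77  79  77  79  80  79]]
```

Request:
jog_arm(delta_pos=[[0.3, 1.0, 3.2], [1.3, 4.0, 3.2], [2.6, 8.0, 3.2], [4.2, 13.0, 3.2], [5.8, 18.0, 3.2], [7.4, 23.0, 3.2], [9.0, 28.0, 3.2], [10.6, 33.0, 3.2], [11.8, 36.8, 3.2], [12.5, 39.0, 3.2], [12.8, 39.8, 3.2], [12.8, 39.8, 3.2]], turn=[0, 0, 0, 0, 0, 0, 0, 0, 0, 0, 0, 0], grip=[0.85, 0.85, 0.85, 0.85, 0.85, 0.85, 0.85, 0.85, 0.85, 0.85, 0.85, 0.85])

```text
time_s: 16.77
position: [0.6175, 0.0331, 0.2839]
tcp_rot: [[0.136, 0.991, -0.001], [0.991, -0.136, -0.0], [-0.001, -0.001, -1.0]]
force: [-0.3, -0.8, -1.0]
opening: 0.222
grasp_force: 30.0
```

Run:
```python
from h import *
from m import meas
capture("top"); capture("top")
s,fs,t,ft=meas()
cv2.imwrite("pics/z6.png",cv2.resize(s["color"][90:210,205:325],None,fx=5,fy=5))
```

```text
t 17.025 tcp [0.6176 0.032  0.2845] F [ 0.5226 -0.6973 -0.9916] gf 29.999791430309415
side collar 32 [265.59 153.62] along x -0.0010 z -0.0758
side blue 5 [265.4 169.2] along x -0.0022 z -0.1452
```

View pics/z6.png

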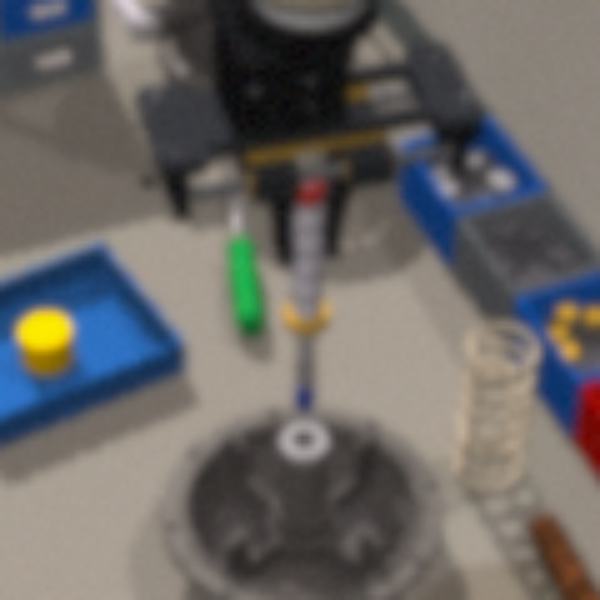

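The rod hangs plumb over the bore: tip at (303,408), bore at (304,440). The cap lies in the tray. I'm lowering it gently with a softer grip.

Request:
jog_arm(delta_pos=[[0, 0.1, -1], [0, 0.1, -2], [0, 0.1, -2.6], [0, 0.1, -3.2], [0, 0.1, -3.8], [0, 0.1, -4.4]], turn=[0, 0, 0, 0, 0, 0], grip=[0.8, 0.78, 0.778, 0.778, 0.778, 0.778])

```text
time_s: 17.77
position: [0.6185, 0.0349, 0.2407]
tcp_rot: [[0.137, 0.991, 0.002], [0.991, -0.137, 0.001], [0.002, 0.002, -1.0]]
force: [0.1, 1.9, 0.6]
opening: 0.227
grasp_force: 13.9
```

```bash
python3 m.py
```

```text
t 17.925 tcp [0.6181 0.0346 0.2403] F [ 1.0635  1.3923 -1.7347] gf 13.88727906276472
side collar 30 [265.4  162.83] along x -0.0030 z -0.0733
```

Request:
jog_arm(delta_pos=[[0, -0.1, -0.7], [0, -0.1, -1.4], [0, -0.1, -2.1], [0, -0.1, -2.8], [0, -0.1, -3.5], [0, -0.1, -4.2], [0, -0.1, -4.6], [0, -0.1, -5.0], [0, -0.1, -5.0]], turn=[0, 0, 0, 0, 0, 0, 0, 0, 0], grip=[0.778, 0.778, 0.778, 0.778, 0.778, 0.778, 0.778, 0.778, 0.778])

```text
time_s: 19.05
position: [0.6178, 0.0331, 0.1901]
tcp_rot: [[0.137, 0.991, 0.0], [0.991, -0.137, -0.0], [-0.0, 0.0, -1.0]]
force: [1.9, 2.6, -4.0]
opening: 0.226
grasp_force: 14.1
```

```bash
python3 m.py
```

```text
t 19.2 tcp [0.6178 0.0331 0.1903] F [ 2.449   1.8014 -2.4769] gf 14.092075744410977
side collar 33 [265.3  173.58] along x -0.0027 z -0.0725
```

Request:
jog_arm(delta_pos=[[0.05, 0.1, -0.3], [0.05, 0.1, -0.6], [0.05, 0.1, -0.8], [0.05, 0.1, -0.8]], turn=[0, 0, 0, 0], grip=[0.778, 0.778, 0.778, 0.778])

```text
time_s: 19.7
position: [0.6179, 0.034, 0.1822]
tcp_rot: [[0.137, 0.991, -0.001], [0.991, -0.137, -0.0], [-0.0, -0.001, -1.0]]
force: [0.5, 0.6, -2.3]
opening: 0.222
grasp_force: 13.9
```

Request:
jog_arm(delta_pos=[[0, 0, -0.1], [0, 0, -0.2], [0, 0, -0.2], [0, 0, -0.2]], turn=[0, 0, 0, 0], grip=[0.778, 0.778, 0.778, 0.778])

```text
time_s: 20.2
position: [0.618, 0.0342, 0.1804]
tcp_rot: [[0.137, 0.991, -0.001], [0.991, -0.137, -0.0], [-0.0, -0.001, -1.0]]
force: [0.4, 0.3, -1.7]
opening: 0.226
grasp_force: 13.9
```

Request:
jog_arm(delta_pos=[[0, 0, -0.1], [0, 0, -0.2], [0, 0, -0.2], [0, 0, -0.2]], turn=[0, 0, 0, 0], grip=[0.778, 0.778, 0.778, 0.778])

```text
time_s: 20.7
position: [0.6181, 0.0342, 0.1785]
tcp_rot: [[0.137, 0.991, -0.0], [0.991, -0.137, -0.0], [-0.0, -0.0, -1.0]]
force: [0.1, -0.9, -2.0]
opening: 0.226
grasp_force: 13.8
```

```bash
python3 m.py
```

```text
t 20.85 tcp [0.6181 0.0342 0.1785] F [-0.0806  0.4454 -0.8814] gf 13.84024235419929
side collar 30 [264.4  175.43] along x 0.0074 z -0.0813
side collar 4 [255.  153.5] along x 0.1391 z -0.0976
```

Request:
jog_arm(delta_pos=[[0, 0, -0.1], [0, 0, -0.2], [0, 0, -0.3], [0, 0, -0.3]], turn=[0, 0, 0, 0], grip=[0.778, 0.778, 0.778, 0.778])

```text
time_s: 21.35
position: [0.6182, 0.0342, 0.1754]
tcp_rot: [[0.137, 0.991, -0.0], [0.991, -0.137, 0.0], [-0.0, -0.0, -1.0]]
force: [-0.4, 0.6, -1.9]
opening: 0.227
grasp_force: 13.8
```

Request:
jog_arm(delta_pos=[[0, 0, -0.1], [0, 0, -0.2], [0, 0, -0.3], [0, 0, -0.3]], turn=[0, 0, 0, 0], grip=[0.778, 0.778, 0.778, 0.778])

```text
time_s: 21.85
position: [0.6182, 0.0342, 0.1724]
tcp_rot: [[0.137, 0.991, -0.0], [0.991, -0.137, 0.0], [-0.0, -0.0, -1.0]]
force: [0.7, -0.8, -1.7]
opening: 0.227
grasp_force: 13.8
```

Request:
jog_arm(delta_pos=[[0, 0, -0.1], [0, 0, -0.2], [0, 0, -0.3], [0, 0, -0.3]], turn=[0, 0, 0, 0], grip=[0.778, 0.778, 0.778, 0.778])

```text
time_s: 22.35
position: [0.6182, 0.0342, 0.1694]
tcp_rot: [[0.137, 0.991, -0.0], [0.991, -0.137, 0.0], [-0.0, -0.0, -1.0]]
force: [-1.1, -0.6, -1.0]
opening: 0.225
grasp_force: 13.8
```

Request:
jog_arm(delta_pos=[[0, 0, -0.1], [0, 0, -0.2], [0, 0, -0.2]], turn=[0, 0, 0], grip=[0.778, 0.778, 0.778])

```text
time_s: 22.72
position: [0.6184, 0.0342, 0.1682]
tcp_rot: [[0.137, 0.991, 0.001], [0.991, -0.137, -0.0], [-0.0, 0.001, -1.0]]
force: [-1.1, 1.0, 3.2]
opening: 0.223
grasp_force: 13.8
```

Request:
jog_arm(delta_pos=[[0, 0, -0.1], [0, 0, -0.2], [0, 0, -0.2]], turn=[0, 0, 0], grip=[0.778, 0.778, 0.778])

```text
time_s: 23.1
position: [0.6186, 0.0344, 0.1681]
tcp_rot: [[0.137, 0.991, 0.002], [0.991, -0.137, -0.0], [0.0, 0.002, -1.0]]
force: [-2.8, 0.8, 11.7]
opening: 0.227
grasp_force: 14.0
```

```bash
python3 m.py
```

```text
t 23.25 tcp [0.6186 0.0344 0.168 ] F [-3.8784  0.4387 12.5221] gf 13.984315783018246
side collar 33 [264.73 177.64] along x 0.0040 z -0.0787
side collar 4 [255.   154.25] along x 0.1405 z -0.0925
```

The rod is seated: the force rose firmly to about 12 N at the expected height (grasp point 72 mm above the mouth). I'm relieving the side load, holding for a moment, then drawing it out.

Request:
jog_arm(delta_pos=[[-0.1, 0, 0], [-0.1, 0, 0], [-0.1, 0, 0], [-0.1, 0, 0]], turn=[0, 0, 0, 0], grip=[0.778, 0.778, 0.778, 0.778])

```text
time_s: 23.75
position: [0.6184, 0.0343, 0.1681]
tcp_rot: [[0.137, 0.991, 0.004], [0.991, -0.137, -0.0], [0.0, 0.004, -1.0]]
force: [-1.6, 1.1, 11.8]
opening: 0.223
grasp_force: 13.9
```

Request:
jog_arm(delta_pos=[[0, 0, 0], [0, 0, 0.2], [0, 0, 1], [0, 0, 3], [0, 0, 5], [0, 0, 7], [0, 0, 9], [0, 0, 11.5], [0, 0, 13.5], [0, 0, 14], [0, 0, 14], [0, 0, 14]], turn=[0, 0, 0, 0, 0, 0, 0, 0, 0, 0, 0, 0], grip=[0.79, 0.82, 0.85, 0.85, 0.85, 0.85, 0.85, 0.85, 0.85, 0.85, 0.85, 0.85])

```text
time_s: 25.25
position: [0.6165, 0.0342, 0.3042]
tcp_rot: [[0.137, 0.991, -0.003], [0.991, -0.137, 0.0], [-0.0, -0.003, -1.0]]
force: [0.5, 0.0, -0.7]
opening: 0.226
grasp_force: 30.0
```

```bash
python3 m.py
```

```text
t 25.4 tcp [0.6168 0.0342 0.3046] F [-0.0671 -0.3183 -1.9372] gf 29.9998881155625
side collar 36 [265.36 148.08] along x -0.0029 z -0.0721
```

The rod is out of the tube. To level it I'll go back to the cradle, lean the shank over the front V-block, and lay it down along an arc. Then I can regrip it level and lift.

Request:
jog_arm(delta_pos=[[-0.4, -1, 0], [-1.5, -4, 0], [-3, -8, 0], [-4.6, -12, 0], [-6.1, -16, 0], [-7.6, -20, 0], [-9.1, -24, 0], [-10.4, -27.5, 0], [-11.1, -29.3, 0], [-11.3, -29.8, 0], [-11.3, -29.8, 0], [-11.3, -29.8, 0]], turn=[0, 0, 0, 0, 0, 0, 0, 0, 0, 0, 0, 0], grip=[0.85, 0.85, 0.85, 0.85, 0.85, 0.85, 0.85, 0.85, 0.85, 0.85, 0.85, 0.85])

```text
time_s: 26.9
position: [0.5046, -0.2626, 0.3055]
tcp_rot: [[0.135, 0.991, 0.0], [0.991, -0.135, 0.001], [0.001, -0.0, -1.0]]
force: [0.2, -0.2, -1.0]
opening: 0.22
grasp_force: 30.0
```

Request:
jog_arm(delta_pos=[[0, 0, -2], [0, 0, -6], [0, 0, -10], [0, 0, -12.5], [0, 0, -14], [0, 0, -14], [0, 0, -14]], turn=[0, 0, 0, 0, 0, 0, 0], grip=[0.85, 0.85, 0.85, 0.85, 0.85, 0.85, 0.778])

```text
time_s: 27.78
position: [0.5052, -0.2642, 0.1667]
tcp_rot: [[0.136, 0.991, 0.002], [0.991, -0.136, -0.001], [-0.001, 0.002, -1.0]]
force: [0.6, 0.1, -2.3]
opening: 0.227
grasp_force: 18.2
```

Run:
```python
from h import *
from m import meas
s,fs,t,ft=meas()
P=read_state()["position"]; print("cradle x of grip", (P-np.array([.4958,-.3289,0]))[:2]@np.array([.139,.99]), "lateral",(P-np.array([.4958,-.3289,0]))[:2]@np.array([.99,-.139]))
```

```text
t 27.925 tcp [ 0.505  -0.2643  0.1668] F [-0.1522  0.5188 -0.7896] gf 14.007066269405186
side collar 46 [269.89 259.09] along x -0.0049 z -0.0710
side collar 32 [260.62 237.72] along x 0.0989 z -0.1093
top collar 9 [326.44 210.33] along x 0.0044 z -0.0946
cradle x of grip 0.06525145899804352 lateral 7.569517360062235e-05
```

Request:
jog_arm(delta_pos=[[-0.1, -1.1, 0], [-0.3, -2.2, -0.1], [-0.5, -3.4, -0.4], [-0.65, -4.6, -0.7], [-0.85, -6.1, -1.2], [-1.05, -7.5, -1.9], [-1.2, -8.8, -2.8], [-1.4, -10.0, -3.8], [-1.4, -10.0, -3.8]], turn=[0, 0, 0, 0, 0, 0, 0, 0, 0], grip=[0.777, 0.777, 0.777, 0.777, 0.777, 0.777, 0.777, 0.777, 0.777])

```text
time_s: 29.05
position: [0.4897, -0.3647, 0.1263]
tcp_rot: [[0.138, 0.99, -0.001], [0.99, -0.138, 0.001], [0.001, -0.001, -1.0]]
force: [1.0, 0.7, -1.3]
opening: 0.222
grasp_force: 9.5
```

Run:
```python
from h import *
from m import *
s,fs=cam("side"); t,ft=cam("top"); R=read_state(); g=R["position"]+np.array([0,0,.019]); x=R["tcp_rot"][:,0]; print(R["position"],R["force"],R["grasp_force"])
for n,C,f in(("side",s,fs),("top",t,ft)):
    for k,lo,hi in(("collar",(18,90,60),(35,255,255)),("blue",(105,90,30),(135,255,255)),("red",(0,110,70),(8,255,255))):
        c=pix(C,f,g-[0,0,.05]); q=np.r_[c-[45,45],c+[45,45]]*1.5625
        for b in blobs(C["color"],lo,hi,q,4)[0][:3]:
            nrm=np.cross(x,[0,0,1]); o,d=ray(C,f,*b[1]); p=o+d*(nrm@(g-o))/(nrm@d)-g
            print(n,k,b[0],b[1],"along x %.4f z %.4f"%(p@x,p[2]))
for n,C,q in(("s",s["color"],(225,215,325,315)),("t",t["color"],(300,170,400,270))):
    cv2.imwrite(f"pics/y{n}.png",cv2.resize(C[q[1]:q[3],q[0]:q[2]],None,fx=4,fy=4))
cv2.imwrite("pics/y7.png",np.hstack([cv2.imread("pics/ys.png"),cv2.imread("pics/yt.png")]))
```

```text
[ 0.49   -0.3638  0.1272] [ 1.5984 -0.3452 -1.495 ] 9.323622022639029
side collar 23 [271.91 279.39] along x 0.0642 z -0.0945
side collar 16 [288.31 276.5 ] along x -0.0526 z 0.1286
side blue 13 [247.62 334.38] along x 0.5187 z -1.6842
side red 60 [282.13 287.53] along x -0.0216 z 0.0160
top collar 29 [341.66 212.79] along x 0.0565 z -0.0343
top collar 8 [354.5 170. ] along x 0.2843 z 0.9423
top blue 11 [324.45 210.73] along x 0.1042 z -0.0933
```

Request:
jog_arm(delta_pos=[[-0.15, -1.0, -1.2], [-0.3, -1.9, -2.5], [-0.35, -2.5, -3.9], [-0.4, -3.0, -5.4], [-0.5, -3.3, -6.4], [-0.5, -3.5, -7.3], [-0.5, -3.5, -7.6], [-0.5, -3.5, -7.8], [-0.5, -3.5, -7.8]], turn=[0, 0, 0, 0, 0, 0, 0, 0, 0], grip=[0.777, 0.777, 0.777, 0.777, 0.777, 0.777, 0.777, 0.777, 0.777])

```text
time_s: 30.28
position: [0.4854, -0.3988, 0.0498]
tcp_rot: [[0.136, 0.991, 0.0], [0.991, -0.136, -0.0], [-0.0, 0.0, -1.0]]
force: [0.5, 0.9, 0.0]
opening: 0.225
grasp_force: 9.4
```

Run:
```python
from h import *
s,fs=cam("side"); t,ft=cam("top"); R=read_state(); print(R["position"],R["force"],R["grasp_force"])
B=((105,150,60),(128,255,255)); Rd=((0,110,70),(8,255,255))
for k,c,rt,rs in(("tip",B,(500,315,525,345),(405,400,435,430)),("end",Rd,(575,330,595,352),(435,480,460,510)),("collar",((18,90,90),(35,255,255)),(525,315,560,355),(415,430,450,470))):
    a,_=blobs(t["color"],*c,rt,3);b,_=blobs(s["color"],*c,rs,3); print(k,[(x[0],x[1]) for x in a[:2]],[(x[0],x[1]) for x in b[:2]])
```

```text
[ 0.48538956 -0.39878969  0.04994647] [ 1.32814359  0.79223484 -1.36784231] 9.39412996172905
tip [(np.int32(13), array([325.23, 210.46]))] []
end [] [(np.int32(21), array([285.  , 318.29]))]
collar [(np.int32(21), array([345.57, 212.86]))] []
```

Request:
jog_arm(delta_pos=[[0, 0, -0.2], [0, 0, -0.2], [0, 0, -0.2], [0, 0, -0.2], [0, 0, -0.2], [0, 0, -0.2], [0, 0, -0.2], [0, 0, -0.2]], turn=[0, 0, 0, 0, 0, 0, 0, 0], grip=[0.775, 0.76, 0.73, 0.73, 0.76, 0.78, 0.85, 0.85])

```text
time_s: 31.38
position: [0.4857, -0.399, 0.0477]
tcp_rot: [[0.137, 0.991, 0.001], [0.991, -0.137, -0.0], [-0.0, 0.001, -1.0]]
force: [1.8, -0.4, 0.0]
opening: 0.221
grasp_force: 30.0
```

Request:
jog_arm(delta_pos=[[0, 0, 1], [0, 0, 4], [0, 0, 8], [0, 0, 12], [0, 0, 16], [0, 0, 19.5], [0, 0, 22], [0, 0, 23], [0, 0, 23], [0, 0, 23], [0, 0, 23], [0, 0, 23]], turn=[0, 0, 0, 0, 0, 0, 0, 0, 0, 0, 0, 0], grip=[0.85, 0.85, 0.85, 0.85, 0.85, 0.85, 0.85, 0.85, 0.85, 0.85, 0.85, 0.85])

```text
time_s: 32.88
position: [0.485, -0.3986, 0.2766]
tcp_rot: [[0.137, 0.991, -0.001], [0.991, -0.137, 0.001], [0.001, -0.001, -1.0]]
force: [-0.1, 0.0, -1.7]
opening: 0.217
grasp_force: 30.0
```

Run:
```python
from h import *
for i in range(4): capture("top")
t,ft,s,fs=theta()
R=read_state(); print(R["qvel"]); g=R["position"]+np.array([0,0,.019]); x=R["tcp_rot"][:,0]
for a in(-5,0,5,10):
    a=np.radians(a); D=np.cos(a)*x+np.array([0,0,-np.sin(a)]); print(a,[(pix(C,f,g+L*D).round(1)) for C,f in((s,fs),(t,ft)) for L in(-.036,.138)])
for n,C,p in(("s",s["color"],pix(s,fs,g)),("t",t["color"],pix(t,ft,g))):
    u,v=p.astype(int); cv2.imwrite(f"pics/y{n}.png",cv2.resize(C[v-45:v+45,u-50:u+50],(400,360)))
cv2.imwrite("pics/y8.png",np.hstack([cv2.imread("pics/ys.png"),cv2.imread("pics/yt.png")]))
```

```text
tcp [ 0.48528009 -0.39880314  0.27751725] op 0.21801645920321985 gf 29.968289136886597 F [ 0.2103258   1.29881328 -2.08459621]
blue top [(28, array([340.89, 210.32])), (17, array([366.29, 245.82]))]
blue side [(22, array([248.73, 336.  ]))]
red top [(80, array([412.06, 245.29])), (12, array([327.75, 274.17]))]
red side [(33, array([290.67, 276.79]))]
top theta 2.0 err px 0.20977657721412032
top theta 87.0 err px 29.446572630146015
side theta 109.50000000000001 err px 49.22201237730713
[ 0.05731979 -0.21334695  0.00408095  0.0737137   0.11527009  0.09496038]
-0.08726646259971647 [array([291.3, 279.6]), array([270.5, 216.2]), array([400.2, 219.6]), array([342.4, 210.5])]
0.0 [array([291.4, 279. ]), array([270.3, 218.9]), array([400.7, 219.6]), array([341.2, 210.5])]
0.08726646259971647 [array([291.5, 278.2]), array([270.3, 222. ]), array([401.1, 219.6]), array([340.4, 210.6])]
0.17453292519943295 [array([291.5, 277.4]), array([270.3, 225.2]), array([401.4, 219.6]), array([340. , 210.7])]
```

View pics/y8.png

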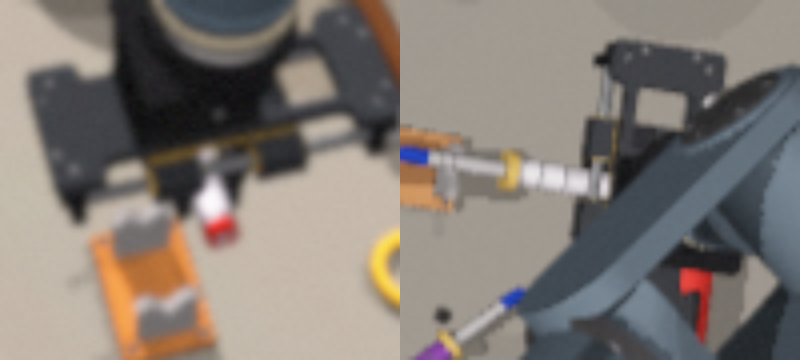

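The rod is clear of the cradle and looks level. In the right half, the blue tip is at (412,155) and the collar at (512,170). I'm checking the angle against the known-level view in the cradle.

Run:
```python
from h import *
np.set_printoptions(precision=2,suppress=True)
from scipy.optimize import least_squares
s,fs=cam("side"); t,ft=cam("top"); R=read_state(); g=R["position"]+np.array([0,0,.019]); x=R["tcp_rot"][:,0]
g0=np.array([.4857,-.399,.0667])
red=blobs(s["color"],(0,110,70),(8,255,255),np.r_[pix(s,fs,g-.036*x)-10,pix(s,fs,g-.036*x)+10]*1.5625,4)[0]
c=pix(t,ft,g+.066*x); col=blobs(t["color"],(18,90,90),(35,255,255),np.r_[c-10,c+10]*1.5625,4)[0]
c=pix(t,ft,g+.138*x); bl=blobs(t["color"],(105,150,60),(128,255,255),np.r_[c-10,c+10]*1.5625,4)[0]
c=pix(s,fs,g+.138*x); bs=blobs(s["color"],(105,90,40),(128,255,255),np.r_[c-8,c+8]*1.5625,2)[0]
print("red",red[:2],"col",col[:1],"blue",bl[:1],bs[:2])
# level reference in cradle (measured earlier, unoccluded)
ref=[("red",s,fs,(285.48,319.70),-.036),("col",t,ft,(346.0,213.4),.066),("blue",t,ft,(326.2,210.55),.138)]
now=[red,col,bl]
for (n,C,f,u0,L),b in zip(ref,now):
    off=np.array(u0)-pix(C,f,g0+L*x); print(n,"ref offset",off)
    for a in(-6,-3,0,3,6,9,12):
        A=np.radians(a); p=pix(C,f,g+L*(np.cos(A)*x-np.array([0,0,np.sin(A)]))); print("  ",a,b[0][1]-p-off)
```

```text
red [(np.int32(42), array([290.88, 277.33]), array([287, 274,   8,   7], dtype=int32))] col [(np.int32(38), array([365.  , 214.45]), array([362, 210,   6,  10], dtype=int32))] blue [(np.int32(23), array([340.87, 210.35]), array([337, 209,   8,   4], dtype=int32))] [(np.int32(3), array([269.33, 215.67]), array([269, 215,   2,   2], dtype=int32))]
red ref offset [-0.58 -0.87]
   -6 [ 0.16 -1.49]
   -3 [ 0.08 -1.14]
   0 [ 0.02 -0.75]
   3 [-0.03 -0.32]
   6 [-0.06  0.15]
   9 [-0.08  0.66]
   12 [-0.09  1.2 ]
col ref offset [ 0.09 -0.33]
   -6 [-1.77  0.47]
   -3 [-1.31  0.5 ]
   0 [-0.91  0.51]
   3 [-0.58  0.51]
   6 [-0.31  0.51]
   9 [-0.11  0.49]
   12 [0.03 0.46]
blue ref offset [ 0.5  -0.09]
   -6 [-2.33 -0.1 ]
   -3 [-1.53 -0.08]
   0 [-0.87 -0.08]
   3 [-0.34 -0.09]
   6 [ 0.05 -0.13]
   9 [ 0.31 -0.19]
   12 [ 0.43 -0.26]
```

Request:
jog_arm(delta_pos=[[0, 0, 0], [0, 0, 0], [0, 0, 0]], turn=[0, 0, 0], grip=[0.85, 0.85, 0.85])

```text
time_s: 33.65
position: [0.4853, -0.3988, 0.2776]
tcp_rot: [[0.137, 0.991, 0.0], [0.991, -0.137, -0.0], [-0.0, 0.0, -1.0]]
force: [0.4, 0.9, -1.5]
opening: 0.22
grasp_force: 30.0
```

```bash
python3 -c "
from rig import *
print(hand_in())"
```

```text
the job is handed in; nothing more can be done
None
```

I handed the job in at about 34 s, but no verdict came back: the cap is in the tray, the rod was lowered until it seated firmly (about 12 N) and drawn out, and it is now held about 0.29 m up, level to within a few degrees by camera estimate.

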